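Stand the printer's touch screen on its fold-out leg

TASK

The printer's touch-screen unit has been left leaning face-in against the small carton. Swing the wire leg on its back out until it stops, then tip the unit over backwards, away from the carton, and ease it down, held back so that it does not drop onto its leg, until it stands by itself on its lower edge and the fully open leg, close to where its lower edge is now. Leave the other things on the bench where they are.

Things in the scene. Friction and masses are not known exactly. Their poses are not given: they have to be found in the camera images.
- screen: The whole touch-screen unit; same origin and axes as screen.
- screen_top (a point): Middle of the plate's upper edge (z = 150 on the plate), half-way through its 12 mm; axes as screen. The face is 6 mm to its -x side and the back 6 mm to its +x side. At the start its lower corner, on the face, is about 136 mm above the bench, 36 mm above the carton's top, with free space under the overhang.
- leg_hinge (a point): Middle of the leg's hinge line: 36 mm behind the plate's mid-plane (+x) and 105 mm up the plate; the hinge line runs along y. The axes turn with the leg: -z points along the leg to its bar.
- leg_bar (a point): Wire leg: U-shaped bail, two 7 mm steel side rods 110 mm apart and, 97.3 mm from the hinge, a cross bar with a black rubber sleeve 11 mm thick, 92 mm long: its foot. Point: middle of that bar; axes as leg_hinge. The window above the bar, between the side rods and below the grey box, is open right through to the plate; 24 mm lie free between bar and plate with the leg folded, more when it is ajar.
- leg (a joint): Leg angle in rad: 0 folded flat against the unit's back, 0.698 (40 deg) fully out against its stop; it starts 0.06 to 0.24 open. A stiff hinge (0.035 N m) keeps it where it is left; the bar needs about half a newton, swinging away from the back and upwards. Standing on the fully open leg the plate leans back 15 deg, with the bar on the bench about 100 mm behind the lower edge.
- carton: Closed cardboard carton, immovable, 130 (x) by 240 (y) by 100 tall; origin at the centre of its underside, z up. The unit leans on the upper edge of its +x side.
- tape_mid (a point): Bystander: roll of blue masking tape lying flat, 104 across, 48 high; its centre.
- wheel_mid (a point): Bystander: printed toy wheel lying flat, 62 across, 27 high; its centre.
- glue_mid (a point): Bystander: small upright glue stick, 29 across, 95 tall; its centre.
- spool_mid (a point): Bystander: filament spool lying flat, 200 across, 66 high; its centre.
- scraper_mid (a point): Bystander: scraper 210 long, lying on the bench.
- cutters_mid (a point): Bystander: flush cutters 145 long, lying on the bench.
- caliper_mid (a point): Bystander: digital caliper 220 long, lying on the bench.
Things that resemble listed ones, but are neither listed nor needed, are in the scene too. What is shaped like the screen but purple or turquoise is not meant.

How it is judged:
By the outcome, as a careful person would: the job done as asked, in the order asked, and still so for the second after the job is handed in, with the robot touching nothing.
It also fails if it takes over 58 s, if anything falls off the work surface, if the arm or the gripper's body presses on something with over 40 N, if the wrist force passes 120 N, or if a joint passes its speed limit or range.

ROBOT

A 7-joint arm with a two-finger parallel gripper is mounted at the origin on the work surface. World frame = base frame: x ahead of the robot, y to its left, z up, the work surface at z = 0. Lengths are in m, angles in rad, forces in N, time in s.
With the tool pointing down it reaches from about 0.425 to 1.025 m from the base axis. Payload 9.4 kg.
Tool frame: the origin (TCP) lies between the finger pads; the fingertips stand 22 mm ahead of it and the grasp point (between the pads) lies 3 mm ahead of it; z points along the fingers, y is the line along which they close (so a half turn about z gives the same grasp; the last joint's range is limited). The gripper opens to 85 mm and grips with 20 to 120 N. Pads are 22 mm wide; open, the fingers measure 114 mm over their backs; the gripper's body (76 mm by 85 mm) begins 54 mm behind the grasp point. The pads swing forward as they close: fully open they stand 13 mm farther back than shut.
Start: joints at [-1.272, 0.599, -0.003, 1.599, 0.002, 0.943, -0.08], TCP at [0.266, 0.674, 0.253] pointing down, gripper open.
Joint ranges: [-2.57, 2.57], [-0.35, 1.97], [-1.29, 1.29], [0.11, 2.56], [-1.05, 4.19], [0.11, 1.86], [-2.63, 2.63]. Speed limits (rad/s): [2.22, 2.22, 3.01, 3.01, 3.14, 3.14, 3.14].

INTERFACE

Orientations are given as a 3x3 rotation matrix whose columns are the frame's x, y, z axes.
In Python, from station import * gives the robot as it stands.
- The arm moves only by the tool servo_tool, never from a script. Its argument "rows" is a list of rows, each a list of 7 numbers: the shift along the tool's x, y, z in mm, then the turn, a rotation vector about the tool's x, y, z in rad, then the finger opening in mm, from 0 to 85.4. A call has exactly 8 rows; each row shifts and turns the commanded pose from where the row before left it, along the tool's axes as they then stand; what a row does not reach is not made up. A row lasts 1/10 s, in which the tool goes at most 50 mm and 8.59 degrees, less where a joint would pass 70% of its speed; a pose out of reach is approached as far as the arm can. A call is refused whole if a number of a shift passes 50 or a number of a turn 0.15, either way. A call with a gripper value outside its range is refused whole. The fingers move at their own pace and stop on an object; "force" is the grip in N (left out, the last holds). Time passes only in rows, so rows that do not move let the fingers close, or fill a call up. It gives the time, the measured TCP pose, the force, the opening and the grip force at its end, in the units of the state.
- sense(): the state, without advancing time (a new reading comes with each control period).
- camera(name): name is "side" or "top" or "wrist"; returns a dict with "color" (400x640x3 uint8, red, green, blue), "vertical_fov" (degrees; the focal length in pixels is half the picture's height over the tangent of half this angle, whatever the lens; pixels are square), "cx", "cy" (the principal point, pixels), "pose" (4x4, takes a point from camera to world coordinates). Camera axes: x right, y down, z forward; pixel columns grow to the right and rows downward; lengths in m; the calibration is good to about 2 mm. A picture is of the moment at which its call begins. There is no depth.
- job_done(): hands the job in; it is judged then, once.
The state is a dict: "time_s": time; "joint_positions": joint angles; "dq": joint speeds; "effort": joint torques, N m; "ee_pos": TCP position; "eef_rot": TCP orientation; "contact_force": force on the tool from outside, world axes, zero at the start; "wrist_torque": the same for the moment, N m; "grip_width": opening from 0.0 (shut) to 1.0 (fully open); "grip_force": force on a finger pad.
Only numpy, scipy, OpenCV 4.12 (cv2) and the standard library are available. Lean on these libraries where they do the work, as an engineer would, in place of code of your own. Each camera call takes 0.05 s, during which the arm holds its last target. There are 200 camera calls.

## Working session

There is one attempt and no reset: what is moved stays moved. The work goes in short steps, Python scripts to look and compute and a tool call to move; the robot and the scene stay as the last step left them, time stands still between calls to the robot, and variables do not carry over. Pictures are saved under pics/ and viewed, at most 10 in all, crops included, and the job is handed in when it is done.

Besides the shell and the picture viewer there is one more tool, called after "Call:" as name([rows], argument=value, ...), one row to a line, values as JSON. servo_tool: Moves the arm, as the interface text tells. Its arguments: {"type":"object","properties":{"rows":{"type":"array","items":{"type":"array","items":{"type":"number"}}},"force":{"type":"number"}},"required":["rows"]}

```bash
mkdir -p pics; python3 - <<'E'
from station import *
import cv2,numpy as np
ims=[]
for n in("side","top"):
    c=camera(n);cv2.imwrite(f"pics/{n}0.png",c["color"][:,:,::-1]);print(n,c["vertical_fov"],c["cx"],c["cy"],np.round(c["pose"],3).tolist())
s=sense();print(s["time_s"],s["ee_pos"],np.round(s["eef_rot"],3).tolist())
E
```

```text
side 49.01427298483479 322.6619563580937 194.63105571843357 [[0.983, -0.132, 0.131, 0.334], [-0.186, -0.673, 0.716, -1.024], [-0.006, -0.728, -0.686, 1.113], [0.0, 0.0, 0.0, 1.0]]
top 47.35071709398697 319.45431849331874 196.43047700283012 [[0.027, -0.986, 0.165, 0.256], [-1.0, -0.025, 0.015, 0.004], [-0.011, -0.166, -0.986, 1.637], [0.0, 0.0, 0.0, 1.0]]
0.1 [0.26591229 0.67403522 0.25251328] [[-0.93, 0.367, -0.0], [0.367, 0.93, -0.001], [-0.0, -0.001, -1.0]]
```

View pics/side0.png

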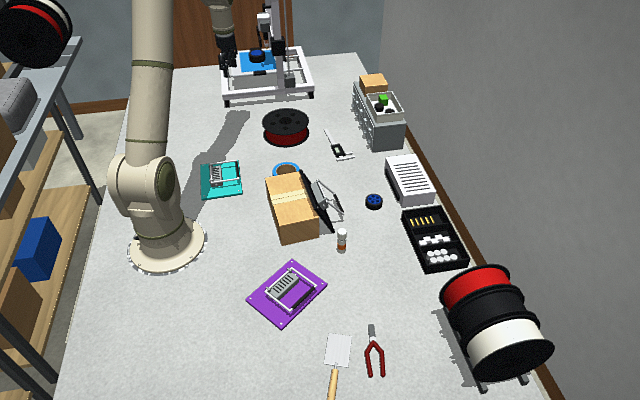

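View pics/top0.png

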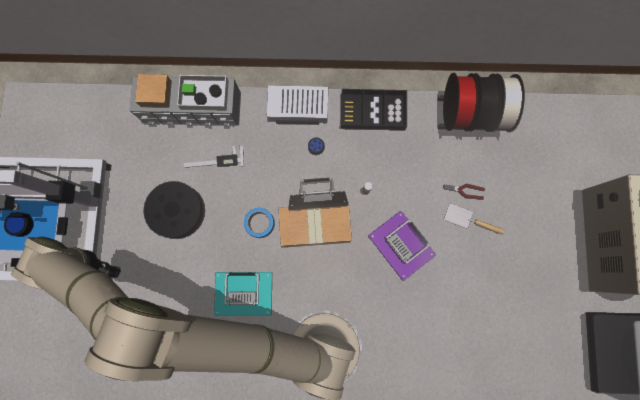

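The black unit with the wire leg, leaning on the carton at side (320,205) / top (318,198), is the one. The purple one (side 287,293) and turquoise one (221,180) lie flat and are decoys. I'll confirm with one enlarged crop.

```bash
python3 - <<'E'
import cv2,numpy as np
a=cv2.imread("pics/side0.png")[160:260,255:365];b=cv2.imread("pics/top0.png")[170:255,265:385]
a=cv2.resize(a,(440,400),interpolation=cv2.INTER_CUBIC);b=cv2.resize(b,None,fx=400/120*1.0,fy=400/120,interpolation=cv2.INTER_CUBIC)
o=np.zeros((400,800,3),np.uint8);o[:,:400]=a[:,:400];o[:b.shape[0],400:]=b[:,:400];cv2.imwrite("pics/c1.png",o)
E
```

```text
(no output)
```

View pics/c1.png

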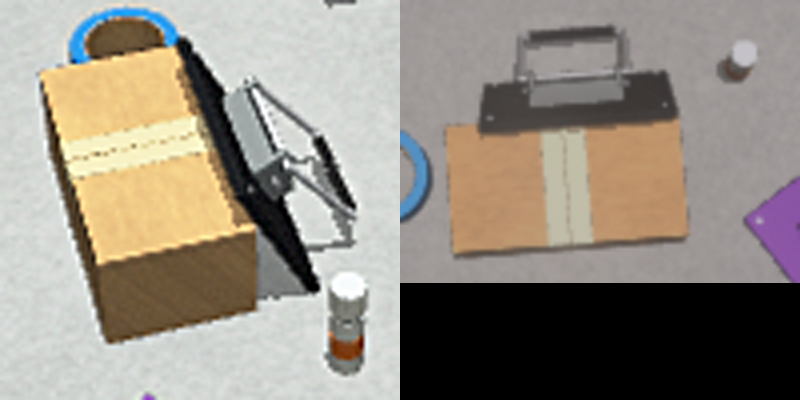

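```bash
cat > h.py <<'E'
import numpy as np,cv2
from scipy.optimize import least_squares
TOP=dict(f=200/np.tan(np.radians(47.35071709/2)),c=(319.454,196.430))
SIDE=dict(f=200/np.tan(np.radians(49.01427298/2)),c=(322.662,194.631))
def proj(P,f,c,T):
    q=(np.asarray(P)-T[:3,3])@T[:3,:3]; return np.c_[f*q[:,0]/q[:,2]+c[0],f*q[:,1]/q[:,2]+c[1]]
def model(p):
    cx,cy,yaw,dy,th,a,w=p; s,c=np.sin(th),np.cos(th)
    xp=np.array([c,0,s]);zp=np.array([-s,0,c]);Y=np.array([0,1,0])
    # face-bottom corner F at z=0; face passes (0.065,.1)
    F=np.array([.065+.1*s/c,dy,0]);O=F+.006*xp
    pt=lambda x,y,z:O+x*xp+y*Y+z*zp
    ld=-zp*np.cos(a)+xp*np.sin(a);H=pt(.036,0,.105);B=H+.0973*ld
    h=.12
    L=dict(c1=[.065,h,.1],c2=[.065,-h,.1],c3=[-.065,-h,.1],c4=[-.065,h,.1],b2=[.065,-h,0],b3=[-.065,-h,0],
      tbl=pt(.006,w,.15),tbr=pt(.006,-w,.15),tfl=pt(-.006,w,.15),tfr=pt(-.006,-w,.15),bl=pt(.006,w,0),br=pt(.006,-w,0),
      sl=B+.046*Y,sr=B-.046*Y,O=O,H=H,B=B,T=pt(0,0,.15))
    R=np.array([[np.cos(yaw),-np.sin(yaw),0],[np.sin(yaw),np.cos(yaw),0],[0,0,1]])
    return {k:R@np.array(v)+[cx,cy,0] for k,v in L.items()},R
E
cat > fit.py <<'E'
from h import *
from station import camera
T=camera("top")["pose"];S=camera("side")["pose"]
t=dict(c2=(680,119),c3=(688,235),c4=(455,253),c1=(447,126),tfl=(480,132),tfr=(677,118),bl=(485,88),br=(668,72),sl=(530,36),sr=(615,30))
s=dict(c4=(40,72),c3=(95,262),c2=(255,228),b3=(105,342),b2=(255,310),tbl=(184,38),br=(318,290),sl=(318,140),sr=(352,212))
t={k:(265+(u-400)/3.3333,170+v/3.3333) for k,(u,v) in t.items()}
s={k:(255+u/4,160+v/4) for k,(u,v) in s.items()}
def res(p):
    L,_=model(p);r=[]
    for d,C,W in((t,TOP,T),(s,SIDE,S)):
        r.append((proj([L[k] for k in d],C["f"],C["c"],W)-np.array(list(d.values()))).ravel())
    return np.concatenate(r)
o=least_squares(res,[.5,0,0,0,.436,.15,.1],loss="soft_l1")
print("p",np.round(o.x,4).tolist());r=res(o.x).reshape(-1,2)
for k,e in zip(list(t)+list(s),r):print(k,np.round(e,1),end=";")
L,R=model(o.x);print()
for k in "OHBT":print(k,np.round(L[k],4))
E
python3 fit.py
```

```text
p [0.4188, 0.0424, 0.1003, -0.0182, 0.4072, 0.2594, 0.0985]
c2 [-0.7 -3.4];c3 [ 0.1 -0.1];c4 [-1.3 -0.2];c1 [-1.1 -0.3];tfl [0.1 0.3];tfr [0.2 0.1];bl [ 0.2 -0.7];br [-0.6  0.1];sl [-0.1 -0.3];sr [-0.  -0.4];c4 [-0.9  0. ];c3 [-0.   0.9];c2 [-0.1  0.7];b3 [-0.3  1.5];b2 [0.3 0.9];tbl [-0.1 -0.4];br [-0.3  0.7];sl [-0.1  0.4];sr [-0.5  0.1];
O [0.5337 0.0356 0.0024]
H [0.5252 0.0347 0.113 ]
B [0.5851 0.0408 0.0366]
T [0.4746 0.0297 0.1401]
```

```bash
cat > plan.py <<'E'
from h import *
from scipy.spatial.transform import Rotation as Ro
P=[0.4188,0.0424,0.1003,-0.0182,0.4072,0.2594,0.0985]
def tool(t,yaw=.1003):
    """tool axes: z points down, tilted t rad toward the robot; y outward along unit's x"""
    s,c=np.sin(t),np.cos(t)
    return Ro.from_euler('z',yaw).as_matrix()@np.array([[0,c,-s],[1,0,0],[0,-s,-c]])
def path(p,R,ways,grip):
    """ways: list of (pos,R,nrows): prints rounded rows"""
    p=np.array(p);R=np.array(R);out=[]
    for q,Q,n in ways:
        for i in range(n):
            k=n-i
            d=R.T@((np.array(q)-p)/k)*1000;w=Ro.from_matrix(R.T@Q).as_rotvec()/k
            d=np.round(d*2)/2 if max(abs(d))<15 else np.round(d);w=np.round(w,3)
            out.append([float(x) for x in [*d,*w]]+[grip]);p=p+R@d/1000;R=R@Ro.from_rotvec(w).as_matrix()
    for i in range(0,len(out),8):print(str(out[i:i+8]).replace('.0,',',').replace('-0,','0,').replace(' ',''))
    print("end",np.round(p,4),len(out))
E
python3 - <<'E'
from plan import *
from station import sense
s=sense();L,_=model(P);R=tool(.35);B=L['B']
path(s['ee_pos'],s['eef_rot'],[((.55,.2,.25),tool(0.1),14),(B-.1*R[:,2],R,10)],45)
E
```

```text
[[-31,-24,0,0.006,0.004,0.078,45],[-33,-22,0,0.006,0.004,0.078,45],[-35,-19,0,0.006,0.004,0.078,45],[-36,-16,0,0.006,0.004,0.078,45],[-37,-13,0,0.006,0.004,0.078,45],[-38,-10,0,0.007,0.004,0.078,45],[-39,-7,0,0.006,0.004,0.078,45],[-39,-4,0,0.006,0.004,0.078,45]]
[[-40,-1,0,0.007,0.004,0.078,45],[-39,2,0,0.006,0.004,0.078,45],[-39,5,-1,0.007,0.004,0.078,45],[-39,8,-1,0.006,0.004,0.079,45],[-38,10,-1,0.007,0.003,0.078,45],[-37,14,-1,0.006,0.004,0.079,45],[-16,6,11,0.025,0,0,45],[-16,7,11,0.025,0,0,45]]
[[-16,7,11,0.025,0,0,45],[-16,7,11,0.025,0,0,45],[-16,8,11,0.025,0,0,45],[-16,8,10,0.025,0,0,45],[-17,8,10,0.025,0,0,45],[-16,8,10,0.025,0,0,45],[-17,9,10,0.025,0,0,45],[-16,9,10,0.025,-0.001,0,45]]
end [0.6194 0.0447 0.1308] 24
```

Call:
servo_tool([
  [-31, -24, 0, 0.006, 0.004, 0.078, 45],
  [-33, -22, 0, 0.006, 0.004, 0.078, 45],
  [-35, -19, 0, 0.006, 0.004, 0.078, 45],
  [-36, -16, 0, 0.006, 0.004, 0.078, 45],
  [-37, -13, 0, 0.006, 0.004, 0.078, 45],
  [-38, -10, 0, 0.007, 0.004, 0.078, 45],
  [-39, -7, 0, 0.006, 0.004, 0.078, 45],
  [-39, -4, 0, 0.006, 0.004, 0.078, 45],
], force=20)

```text
time_s: 1.0
ee_pos: [0.4295, 0.4028, 0.2523]
eef_rot: [[-0.537, 0.842, -0.055], [0.843, 0.537, -0.017], [0.015, -0.056, -0.998]]
contact_force: [1.0, 0.2, 0.1]
grip_width: 0.53
grip_force: 0.0
```

Call:
servo_tool([
  [-40, -1, 0, 0.007, 0.004, 0.078, 45],
  [-39, 2, 0, 0.006, 0.004, 0.078, 45],
  [-39, 5, -1, 0.007, 0.004, 0.078, 45],
  [-39, 8, -1, 0.006, 0.004, 0.079, 45],
  [-38, 10, -1, 0.007, 0.003, 0.078, 45],
  [-37, 14, -1, 0.006, 0.004, 0.079, 45],
  [-16, 6, 11, 0.025, 0, 0, 45],
  [-16, 7, 11, 0.025, 0, 0, 45],
])

```text
time_s: 1.8
ee_pos: [0.5646, 0.1685, 0.227]
eef_rot: [[-0.098, 0.984, -0.148], [0.995, 0.098, -0.013], [0.002, -0.149, -0.989]]
contact_force: [0.3, -0.1, -0.1]
grip_width: 0.526
grip_force: 0.0
```

Call:
servo_tool([
  [-16, 7, 11, 0.025, 0, 0, 45],
  [-16, 7, 11, 0.025, 0, 0, 45],
  [-16, 8, 11, 0.025, 0, 0, 45],
  [-16, 8, 10, 0.025, 0, 0, 45],
  [-17, 8, 10, 0.025, 0, 0, 45],
  [-16, 8, 10, 0.025, 0, 0, 45],
  [-17, 9, 10, 0.025, 0, 0, 45],
  [-16, 9, 10, 0.025, -0.001, 0, 45],
])

```text
time_s: 2.6
ee_pos: [0.6199, 0.044, 0.1302]
eef_rot: [[-0.1, 0.934, -0.342], [0.995, 0.094, -0.034], [0.0, -0.344, -0.939]]
contact_force: [0.3, 0.0, 0.3]
grip_width: 0.531
grip_force: 0.0
```

Good tracking. One close look with the wrist camera, with the model projected.

```bash
python3 - <<'E'
from plan import *
from station import *
c=camera("wrist");im=c["color"][:,:,::-1].copy();L,_=model(P)
f=200/np.tan(np.radians(c["vertical_fov"]/2))
for k,(u,v) in zip(L,proj(list(L.values()),f,(c["cx"],c["cy"]),c["pose"])):
    if 0<u<640 and 0<v<400: cv2.circle(im,(int(u),int(v)),3,(0,0,255),-1);cv2.putText(im,k,(int(u)+4,int(v)),0,.45,(0,255,0),1)
cv2.imwrite("pics/w1.png",im)
E
```

```text
(no output)
```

View pics/w1.png

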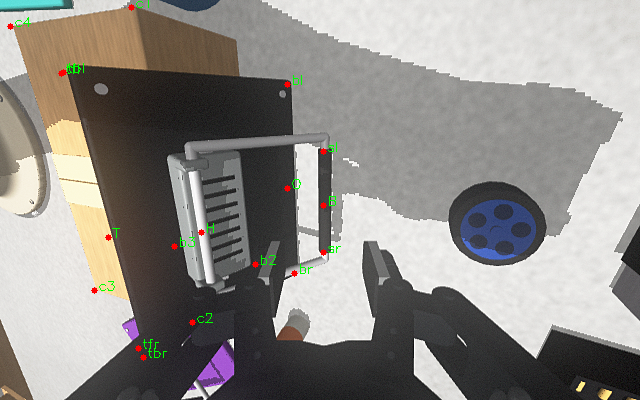

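```bash
python3 - <<'E'
from plan import *
from station import sense
s=sense();L,_=model(P);R=tool(.35);B=L['B']
path(s['ee_pos'],s['eef_rot'],[(B-.009*R[:,2],R,8)],45)
# arc: bar to 0.698 + small overtravel
H=L['H'];n=12;a0=P[5];w=[];yh=R[:,0]
for i in range(1,n+1):
    d=(.70-a0)*i/n;Q=Ro.from_rotvec(-yh*d).as_matrix()
    w.append((H+Q@(B-.009*R[:,2]-H),Q@R,1))
path(B-.009*R[:,2],R,w,5)
print(w[-1][1],H+Q@(B-H))
E
```

```text
[[0.5,0,11,0,0,0,45],[0.5,0,11,-0.001,0,0,45],[0.5,0,11,0,0,0,45],[0.5,-0.5,11,-0.001,0,-0.001,45],[0.5,0,11,0,0,0,45],[0.5,-0.5,11.5,-0.001,0,-0.001,45],[0.5,0,11,0,0.001,0,45],[0,-0.5,11.5,-0.001,0,-0.001,45]]
end [0.5881 0.0409 0.045 ] 8
[[0,1.5,-3,-0.037,0,0,5],[0,1.5,-3,-0.036,0,0,5],[0,1.5,-3,-0.037,0,0,5],[0,1.5,-3.5,-0.037,0,0,5],[0,1.5,-3,-0.037,0,0,5],[0,1.5,-3,-0.036,0,0,5],[0,1.5,-3,-0.037,0,0,5],[0,1.5,-3,-0.037,0,0,5]]
[[0,1.5,-3,-0.036,0,0,5],[0,1.5,-3,-0.037,0,0,5],[0,1.5,-3,-0.037,0,0,5],[0,1.5,-3.5,-0.037,0,0,5]]
end [0.611  0.0435 0.0787] 12
[[-1.00131913e-01  9.90893410e-01  9.00213871e-02]
 [ 9.94974170e-01  9.97212350e-02  9.05954547e-03]
 [-4.44107185e-18  9.04761046e-02 -9.95898627e-01]] [0.61179897 0.04353104 0.06953875]
```

Call:
servo_tool([
  [0.5, 0, 11, 0, 0, 0, 45],
  [0.5, 0, 11, -0.001, 0, 0, 45],
  [0.5, 0, 11, 0, 0, 0, 45],
  [0.5, -0.5, 11, -0.001, 0, 0, 45],
  [0.5, 0, 11, 0, 0, 0, 45],
  [0.5, -0.5, 11.5, -0.001, 0, 0, 45],
  [0.5, 0, 11, 0, 0, 0, 45],
  [0, -0.5, 11.5, -0.001, 0, 0, 45],
])

```text
time_s: 3.45
ee_pos: [0.5873, 0.0454, 0.0469]
eef_rot: [[-0.1, 0.936, -0.337], [0.995, 0.095, -0.034], [0.0, -0.338, -0.941]]
contact_force: [-0.9, -0.2, 0.7]
grip_width: 0.528
grip_force: 0.0
```

Call:
servo_tool([
  [0, 0, 0, 0, 0, 0, 30],
  [0, 0, 0, 0, 0, 0, 20],
  [0, 0, 0, 0, 0, 0, 12],
  [0, 0, 0, 0, 0, 0, 8],
  [0, 0, 0, 0, 0, 0, 5],
  [0, 0, 0, 0, 0, 0, 5],
  [0, 0, 0, 0, 0, 0, 5],
  [0, 0, 0, 0, 0, 0, 5],
], force=20)

```text
time_s: 4.25
ee_pos: [0.5878, 0.0453, 0.0478]
eef_rot: [[-0.1, 0.936, -0.336], [0.995, 0.094, -0.034], [0.0, -0.338, -0.941]]
contact_force: [5.1, -0.0, -2.6]
grip_width: 0.119
grip_force: 20.6
```

Call:
servo_tool([
  [0, 2.5, -3, -0.037, 0, 0, 5],
  [0, 1.5, -3, -0.036, 0, 0, 5],
  [0, 1.5, -3, -0.037, 0, 0, 5],
  [0, 1.5, -3.5, -0.037, 0, 0, 5],
  [0, 1.5, -3, -0.037, 0, 0, 5],
  [0, 1.5, -3, -0.036, 0, 0, 5],
  [0, 1.5, -3, -0.037, 0, 0, 5],
  [0, 1.5, -3, -0.037, 0, 0, 5],
])

```text
time_s: 5.05
ee_pos: [0.605, 0.0471, 0.0689]
eef_rot: [[-0.1, 0.994, -0.051], [0.995, 0.1, -0.005], [0.001, -0.051, -0.999]]
contact_force: [1.1, -0.0, -0.9]
grip_width: 0.112
grip_force: 20.6
```

Call:
servo_tool([
  [0, 1.5, -3, -0.036, 0, 0, 5],
  [0, 1.5, -3, -0.037, 0, 0, 5],
  [0, 1.5, -3, -0.037, 0, 0, 5],
  [0, 1.5, -3.5, -0.037, 0, 0, 5],
  [0, 0, 0, 0, 0, 0, 5],
  [0, 0, 0, 0, 0, 0, 5],
  [0, 0, 0, 0, 0, 0, 5],
  [0, 0, 0, 0, 0, 0, 5],
])

```text
time_s: 5.85
ee_pos: [0.6113, 0.0477, 0.081]
eef_rot: [[-0.1, 0.99, 0.094], [0.995, 0.1, 0.01], [0.0, 0.095, -0.996]]
contact_force: [2.0, -0.3, -1.5]
grip_width: 0.112
grip_force: 20.5
```

Call:
servo_tool([
  [0, 0.5, -1.5, -0.018, 0, 0, 5],
  [0, 0.5, -1.5, -0.018, 0, 0, 5],
  [0, 0.5, -1.5, -0.018, 0, 0, 5],
  [0, 0, 0, 0, 0, 0, 5],
  [0, 0, 0, 0, 0, 0, 5],
  [0, 0, 0, 0, 0, 0, 5],
  [0, 0, 0, 0, 0, 0, 5],
  [0, 0, 0, 0, 0, 0, 5],
])

```text
time_s: 6.65
ee_pos: [0.6123, 0.0478, 0.0858]
eef_rot: [[-0.1, 0.984, 0.148], [0.995, 0.099, 0.015], [0.0, 0.149, -0.989]]
contact_force: [3.2, 1.0, -0.6]
grip_width: 0.117
grip_force: 20.6
```

Call:
servo_tool([
  [0, 0.5, -1.5, -0.018, 0, 0, 5],
  [0, 0.5, -1.5, -0.018, 0, 0, 5],
  [0, 0, 0, 0, 0, 0, 5],
  [0, 0, 0, 0, 0, 0, 5],
  [0, 0, 0, 0, 0, 0, 5],
  [0, 0, 0, 0, 0, 0, 5],
  [0, 0, 0, 0, 0, 0, 5],
  [0, 0, 0, 0, 0, 0, 5],
])

```text
time_s: 7.45
ee_pos: [0.6128, 0.0478, 0.0889]
eef_rot: [[-0.1, 0.978, 0.184], [0.995, 0.099, 0.019], [0.0, 0.185, -0.983]]
contact_force: [3.8, 0.9, -0.2]
grip_width: 0.115
grip_force: 20.5
```

```bash
python3 - <<'E'
from station import *
import cv2,numpy as np
print(sense()["contact_force"],sense()["wrist_torque"])
a=camera("side")["color"][160:260,255:365,::-1];b=camera("top")["color"][170:255,265:385,::-1]
a=cv2.resize(a,(440,400),interpolation=cv2.INTER_CUBIC);b=cv2.resize(b,None,fx=400/120,fy=400/120,interpolation=cv2.INTER_CUBIC)
o=np.zeros((400,800,3),np.uint8);o[:,:400]=a[:,:400];o[:b.shape[0],400:]=b[:,:400];cv2.imwrite("pics/c2.png",o)
E
```

```text
[ 3.7801694   0.93713044 -0.21905438] [ 0.16053363 -0.56915272  0.02369547]
```

View pics/c2.png

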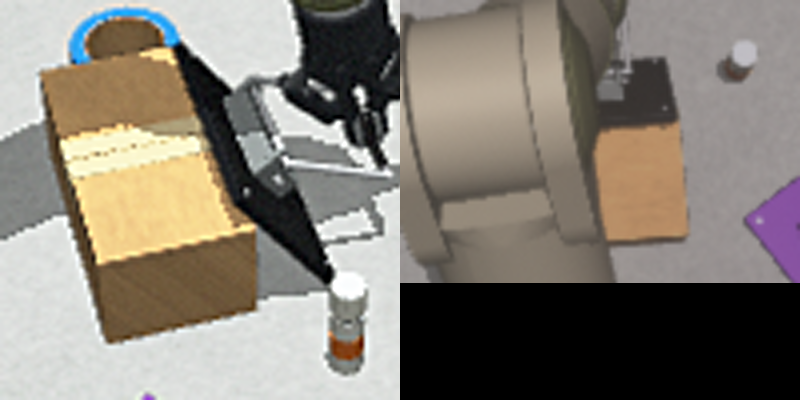

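Call:
servo_tool([
  [0, -0.5, 1.5, 0.018, 0, 0, 5],
  [0, -0.5, 1.5, 0.018, 0, 0, 5],
  [0, -0.5, 1.5, 0.018, 0, 0, 5],
  [0, 0, 0, 0, 0, 0, 5],
  [0, 0, 0, 0, 0, 0, 12],
  [0, 0, 0, 0, 0, 0, 20],
  [0, 0, 0, 0, 0, 0, 40],
  [0, 0, 0, 0, 0, 0, 40],
])

```text
time_s: 8.35
ee_pos: [0.6114, 0.0476, 0.0842]
eef_rot: [[-0.1, 0.987, 0.13], [0.995, 0.099, 0.014], [0.001, 0.13, -0.991]]
contact_force: [0.7, -0.3, 0.7]
grip_width: 0.471
grip_force: 0.0
```

Call:
servo_tool([
  [0, 0, 0, 0, 0, 0, 40],
  [0, 0, -5, 0, 0, 0, 40],
  [0, 1, -15, 0, 0, 0, 40],
  [0, 4, -25, 0, 0, 0, 40],
  [0, 6, -35, 0, 0, 0, 40],
  [0, 7, -40, 0, 0, 0, 40],
  [0, 7, -40, 0, 0, 0, 40],
  [0, 5, -30, 0, 0, 0, 40],
])

```text
time_s: 9.15
ee_pos: [0.617, 0.0479, 0.2806]
eef_rot: [[-0.1, 0.986, 0.133], [0.995, 0.099, 0.014], [0.001, 0.134, -0.991]]
contact_force: [0.0, -0.7, -0.2]
grip_width: 0.47
grip_force: 0.0
```

```bash
cat > snap.py <<'E'
from station import *
import cv2,numpy as np,sys
a=camera("side")["color"][160:260,255:355,::-1];b=camera("top")["color"][170:255,265:365,::-1]
w=camera("wrist")
o=np.zeros((400,800,3),np.uint8);o[:,:400]=cv2.resize(a,(400,400),interpolation=cv2.INTER_CUBIC);o[:340,400:]=cv2.resize(b,(400,340),interpolation=cv2.INTER_CUBIC);cv2.imwrite(f"pics/{sys.argv[1]}.png",o)
cv2.imwrite(f"pics/{sys.argv[1]}w.png",w["color"][:,:,::-1]);np.savez(f"{sys.argv[1]}.npz",pose=w["pose"],f=200/np.tan(np.radians(w["vertical_fov"]/2)),c=(w["cx"],w["cy"]))
s=sense();print(s["time_s"],s["ee_pos"],s["contact_force"],s["joint_positions"])
E
python3 snap.py c3
```

```text
9.3 [0.61757844 0.04821256 0.28007645] [ 0.96591744 -0.00482733 -0.60221628] [-0.41841611  0.40955411  0.34320243  1.93247205 -0.21086631  0.69400475
  0.14331212]
```

View pics/c3w.png

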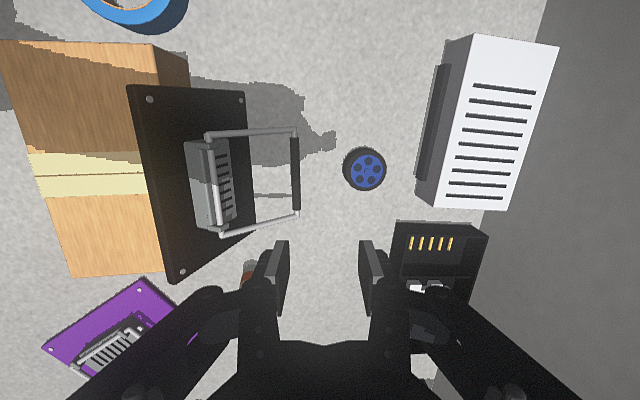

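View pics/c3.png

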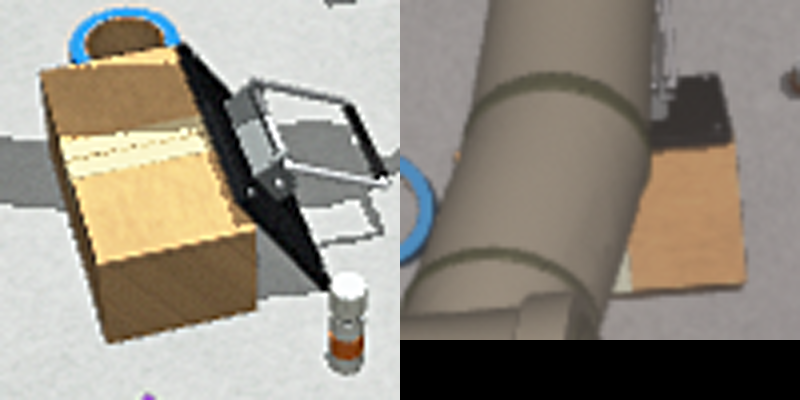

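```bash
cat > fit2.py <<'E'
from plan import *
from station import camera
S=camera("side")["pose"];Z=np.load("c3.npz")
w=dict(tfl=(127,85),bl=(244,92),tfr=(170,285),sl=(295,138),sr=(296,210))
s=dict(br=(330,287),tbl=(184,42),sl=(346,104),sr=(383,180))
s={k:(255+u/4,160+v/4) for k,(u,v) in s.items()}
def res(q):
    L,_=model([P[0],P[1],P[2],*q,.0985])
    a=proj([L[k] for k in w],float(Z["f"]),Z["c"],Z["pose"])-np.array(list(w.values()))
    b=proj([L[k] for k in s],SIDE["f"],SIDE["c"],S)-np.array(list(s.values()))
    return np.r_[a.ravel()/2,b.ravel()]
o=least_squares(res,[-.018,.43,.69],loss="soft_l1");print(o.x);print(np.round(res(o.x).reshape(-1,2),1).tolist())
L,_=model([*P[:3],*o.x,.0985])
for k in "OHBT":print(k,np.round(L[k],4))
E
python3 fit2.py
```

```text
[-0.01628104  0.52749739  0.58479854]
[[-2.9, 0.9], [0.2, 0.2], [-2.7, -0.9], [-0.5, -0.0], [0.2, 0.1], [0.6, -0.2], [-0.6, -0.2], [0.6, 0.8], [-0.1, -0.7]]
O [0.5482 0.0391 0.003 ]
H [0.5266 0.0369 0.1119]
B [0.6134 0.0456 0.0688]
T [0.4731 0.0315 0.1326]
```

```bash
python3 - <<'E'
from plan import *
from station import sense
s=sense();R0=np.array(s['eef_rot']);R=tool(-.08)
B=np.array([.6134,.0456,.0688]);H=np.array([.5266,.0369,.1119])
G=B-.011*R[:,2]
path(s['ee_pos'],R0,[(G-.03*R[:,2],R,6),(G,R,2)],40)
w=[]
for i in range(1,8):
    Q=Ro.from_rotvec(-R[:,0]*.02*i).as_matrix();w.append((H+Q@(G-H),Q@R,1))
path(G,R,w,5)
E
```

```text
[[0,-5,28,0.009,0,0,40],[-1,-5,28,0.009,0,0,40],[0,-4,28,0.009,0,0,40],[-1,-4,28,0.009,0,0,40],[0,-4,27,0.009,-0.001,0,40],[0,-4,28,0.009,0,0,40],[0,0,15,0,0,0,40],[-0.5,0.5,14.5,0,0,0,40]]
end [0.6125 0.0455 0.08  ] 8
[[0,1,-1.5,-0.02,0,0,5],[0,0.5,-2,-0.02,0,0,5],[0,1,-1.5,-0.02,0,0,5],[0,0.5,-1.5,-0.02,0,0,5],[0,1,-2,-0.02,0,0,5],[0,0.5,-1.5,-0.02,0,0,5],[0,1,-2,-0.02,0,0,5]]
end [0.6163 0.0459 0.0924] 7
```

Call:
servo_tool([
  [0, -5, 28, 0.009, 0, 0, 40],
  [-1, -5, 28, 0.009, 0, 0, 40],
  [0, -4, 28, 0.009, 0, 0, 40],
  [-1, -4, 28, 0.009, 0, 0, 40],
  [0, -4, 27, 0.009, 0, 0, 40],
  [0, -4, 28, 0.009, 0, 0, 40],
  [0, 0, 15, 0, 0, 0, 40],
  [-0.5, 0.5, 14.5, 0, 0, 0, 40],
])

```text
time_s: 10.15
ee_pos: [0.6117, 0.0451, 0.0769]
eef_rot: [[-0.1, 0.992, 0.075], [0.995, 0.1, 0.008], [0.0, 0.076, -0.997]]
contact_force: [0.8, -1.5, -0.2]
grip_width: 0.462
grip_force: 0.0
```

Call:
servo_tool([
  [0, 0, 0, 0, 0, 0, 30],
  [0, 0, 0, 0, 0, 0, 20],
  [0, 0, 0, 0, 0, 0, 12],
  [0, 0, 0, 0, 0, 0, 8],
  [0, 0, 0, 0, 0, 0, 5],
  [0, 0, 0, 0, 0, 0, 5],
  [0, 0, 0, 0, 0, 0, 5],
  [0, 0, 0, 0, 0, 0, 5],
])

```text
time_s: 10.95
ee_pos: [0.6122, 0.0453, 0.0785]
eef_rot: [[-0.1, 0.992, 0.077], [0.995, 0.1, 0.008], [0.0, 0.078, -0.997]]
contact_force: [0.2, -0.6, 1.7]
grip_width: 0.117
grip_force: 20.7
```

Call:
servo_tool([
  [0, 1, -1.5, -0.02, 0, 0, 5],
  [0, 0.5, -2, -0.02, 0, 0, 5],
  [0, 1, -1.5, -0.02, 0, 0, 5],
  [0, 0.5, -1.5, -0.02, 0, 0, 5],
  [0, 1, -2, -0.02, 0, 0, 5],
  [0, 0.5, -1.5, -0.02, 0, 0, 5],
  [0, 0, 0, 0, 0, 0, 5],
  [0, 0, 0, 0, 0, 0, 5],
])

```text
time_s: 11.75
ee_pos: [0.6157, 0.0456, 0.089]
eef_rot: [[-0.1, 0.976, 0.196], [0.995, 0.098, 0.02], [0.001, 0.197, -0.98]]
contact_force: [1.2, -0.2, -0.5]
grip_width: 0.115
grip_force: 20.7
```

Call:
servo_tool([
  [0, 0.5, -1.5, -0.02, 0, 0, 5],
  [0, 0, 0, 0, 0, 0, 5],
  [0, 0, 0, 0, 0, 0, 5],
  [0, 0, 0, 0, 0, 0, 10],
  [0, 0, 0, 0, 0, 0, 20],
  [0, 0, 0, 0, 0, 0, 40],
  [0, 0, 0, 0, 0, 0, 40],
  [0, 0, 0, 0, 0, 0, 40],
])

```text
time_s: 12.55
ee_pos: [0.6153, 0.0456, 0.0903]
eef_rot: [[-0.1, 0.972, 0.214], [0.995, 0.098, 0.022], [0.0, 0.215, -0.977]]
contact_force: [0.9, 0.2, -0.1]
grip_width: 0.47
grip_force: 0.0
```

Call:
servo_tool([
  [0, 0, 0, 0, 0, 0, 40],
  [0, 2, -10, 0, 0, 0, 40],
  [0, 4, -20, 0.02, 0, 0, 40],
  [0, 6, -30, 0.02, 0, 0, 40],
  [0, 7, -40, 0.02, 0, 0, 40],
  [0, 7, -40, 0, 0, 0, 40],
  [0, 7, -40, 0, 0, 0, 40],
  [0, 0, 0, 0, 0, 0, 40],
])

```text
time_s: 13.35
ee_pos: [0.6185, 0.0454, 0.2798]
eef_rot: [[-0.1, 0.981, 0.165], [0.995, 0.098, 0.018], [0.001, 0.166, -0.986]]
contact_force: [0.5, -0.7, -0.9]
grip_width: 0.47
grip_force: 0.0
```

```bash
python3 snap.py c4; python3 - <<'E'
import cv2,numpy as np
w=cv2.imread("pics/c4w.png")[60:310,90:390];s=cv2.imread("pics/c4.png")[:,:400]
o=np.zeros((500,800,3),np.uint8);o[:333,:400]=cv2.resize(w,(400,333),interpolation=cv2.INTER_CUBIC);o[:400,400:]=s;cv2.imwrite("pics/d4.png",o)
E
```

```text
13.5 [0.61555409 0.04581533 0.27362879] [-0.21645757 -0.42759384 -0.79745464] [-0.42963321  0.40955855  0.36125503  1.95953762 -0.23441708  0.65032142
  0.17009703]
```

View pics/d4.png

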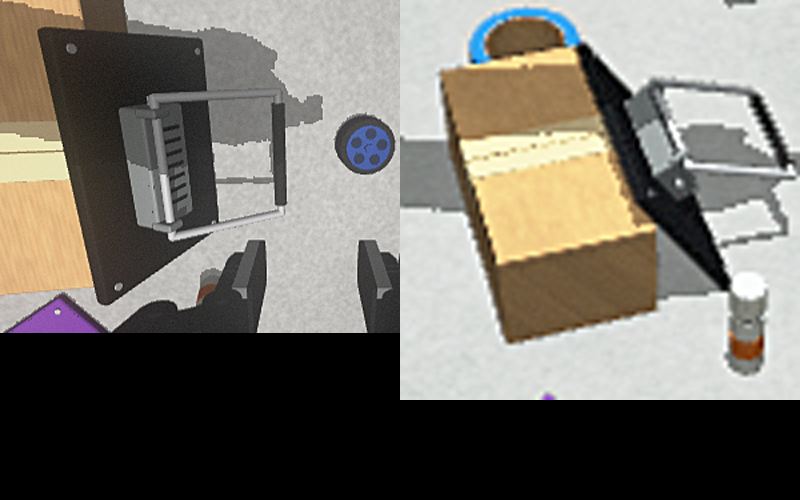

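```bash
sed -e 's/c3.npz/c4.npz/' -e 's/^w=.*/w=dict(tfl=(118.5,81),bl=(241.5,90),tfr=(166.5,289),br=(252,235),sl=(299,137),sr=(300,215))/' -e 's/^s=dict.*/s=dict(br=(329,289),tbl=(184,43),sl=(355,95),sr=(388,170))/' fit2.py > fit3.py; python3 fit3.py
```

```text
[-0.01668638  0.52492153  0.71867521]
[[-2.6, 1.4], [-0.3, 0.4], [-3.2, -0.4], [0.8, -2.1], [-0.6, 0.8], [0.1, -0.2], [0.8, -0.5], [-0.6, -0.4], [-0.2, 0.3], [0.2, -1.0]]
O [0.5479 0.0386 0.003 ]
H [0.5266 0.0365 0.1119]
B [0.6182 0.0457 0.0806]
T [0.4731 0.0311 0.1328]
```

```bash
python3 - <<'E'
from plan import *
from station import sense
s=sense();R=tool(-.52);T=np.array([.475,.0315,.1325])
path(s['ee_pos'],s['eef_rot'],[(T-.07*R[:,2],R,8)],26)
E
```

```text
[[0,-23,6,-0.045,0,0,26],[0,-24,5,-0.046,0,0,26],[0,-24,4,-0.045,0,0,26],[0,-24,3,-0.046,0,0,26],[0,-24,2,-0.045,0,0,26],[0,-24,1,-0.046,0,0,26],[0,-24,1,-0.045,0,0,26],[0,-24,-1,-0.046,-0.001,0,26]]
end [0.4404 0.0281 0.1933] 8
```

Call:
servo_tool([
  [0, -23, 6, -0.045, 0, 0, 26],
  [0, -24, 5, -0.046, 0, 0, 26],
  [0, -24, 4, -0.045, 0, 0, 26],
  [0, -24, 3, -0.046, 0, 0, 26],
  [0, -24, 2, -0.045, 0, 0, 26],
  [0, -24, 1, -0.046, 0, 0, 26],
  [0, -24, 1, -0.045, 0, 0, 26],
  [0, -24, -1, -0.046, 0, 0, 26],
])

```text
time_s: 14.35
ee_pos: [0.4765, 0.0357, 0.2421]
eef_rot: [[-0.115, 0.91, 0.397], [0.993, 0.1, 0.059], [0.014, 0.402, -0.916]]
contact_force: [1.5, -0.9, 1.0]
grip_width: 0.307
grip_force: 0.0
```

```bash
python3 - <<'E'
from plan import *
from station import *
s=sense();print(s["ee_pos"],np.round(s["joint_positions"],2),np.round(s["eef_rot"],3).tolist())
c=camera("wrist");im=c["color"][:,:,::-1].copy();L,_=model([*P[:3],-.0167,.525,.70,.0985])
f=200/np.tan(np.radians(c["vertical_fov"]/2));K=["tbl","tbr","tfl","tfr","bl","br","T","sl","sr","c1","c2"]
for k,(u,v) in zip(K,proj([L[k] for k in K],f,(c["cx"],c["cy"]),c["pose"])):
    if 0<u<640 and 0<v<400: cv2.circle(im,(int(u),int(v)),2,(0,0,255),-1);cv2.putText(im,k,(int(u)+4,int(v)),0,.45,(0,255,0),1)
cv2.imwrite("pics/w5.png",im)
E
```

```text
[0.4765087  0.03568504 0.24207176] [-0.54  0.24  0.41  2.45 -1.05  0.11  0.98] [[-0.115, 0.91, 0.397], [0.993, 0.1, 0.059], [0.014, 0.402, -0.916]]
```

View pics/w5.png

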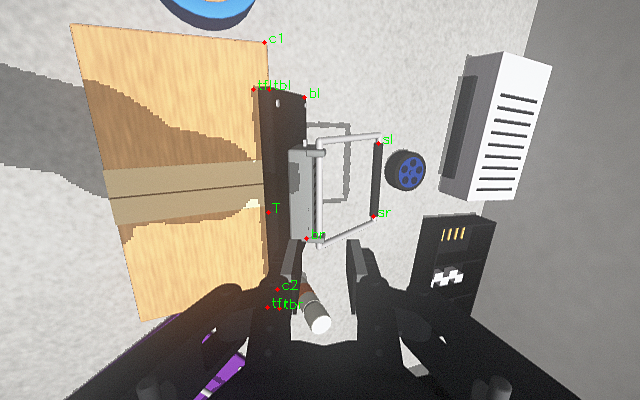

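```bash
python3 - <<'E'
from plan import *
from station import *
c=camera("wrist");f=200/np.tan(np.radians(c["vertical_fov"]/2))
yaw=P[2];Rz=Ro.from_euler('z',yaw).as_matrix();th=.525
xp=Rz@[np.cos(th),0,np.sin(th)];zp=Rz@[-np.sin(th),0,np.cos(th)];O=np.array([.5479,.0386,.003])
for x in(.006,.02,.036,.042):
    z=np.arange(.095,.14,.005);q=proj([O+x*xp+a*zp for a in z],f,(c["cx"],c["cy"]),c["pose"])
    print(x,[(int(1000*a),int(u)) for a,u in zip(z,q[:,0])],q[0,1])
s=sense()
path(s['ee_pos'],s['eef_rot'],[((.479,.0317,.21),tool(0),4),((.479,.0317,.142),tool(0),4)],33)
E
```

```text
0.006 [(95, 293), (100, 291), (105, 290), (110, 289), (115, 288), (120, 287), (125, 286), (130, 284), (135, 283), (140, 282)] 192.83478524586076
0.02 [(95, 306), (100, 305), (105, 304), (110, 303), (115, 302), (120, 301), (125, 300), (130, 299), (135, 298), (140, 297)] 193.41648775919768
0.036 [(95, 321), (100, 320), (105, 320), (110, 319), (115, 318), (120, 318), (125, 317), (130, 316), (135, 316), (140, 315)] 194.08846606130484
0.042 [(95, 327), (100, 326), (105, 326), (110, 325), (115, 325), (120, 324), (125, 323), (130, 323), (135, 322), (140, 322)] 194.34245678047037
[[-1,-2.5,8,0.103,-0.005,0.002,33],[-1,-1.5,8,0.103,-0.005,0.002,33],[-1.5,-0.5,8.5,0.104,-0.005,0.002,33],[-1,0,8,0.103,-0.004,0.002,33],[0,0,17,0,0,0,33],[0,0,17,0,0,0,33],[0,0,17,0,0,0,33],[0,0,17,0,0,0,33]]
end [0.479  0.0317 0.1421] 8
```

Call:
servo_tool([
  [-1, -2.5, 8, 0.103, -0.005, 0.002, 33],
  [-1, -1.5, 8, 0.103, -0.005, 0.002, 33],
  [-1.5, -0.5, 8.5, 0.104, -0.005, 0.002, 33],
  [-1, 0, 8, 0.103, -0.004, 0.002, 33],
  [0, 0, 0, 0, 0, 0, 33],
  [0, 0, 0, 0, 0, 0, 33],
  [0, 0, 5, 0, 0, 0, 33],
  [0, 0, 5, 0, 0, 0, 33],
])

```text
time_s: 15.25
ee_pos: [0.4835, 0.0341, 0.202]
eef_rot: [[-0.099, 0.994, 0.038], [0.995, 0.098, 0.014], [0.01, 0.039, -0.999]]
contact_force: [-0.0, 0.2, -0.2]
grip_width: 0.386
grip_force: 0.0
```

```bash
python3 - <<'E'
from plan import *
from station import *
s=sense();print(s["ee_pos"],np.round(s["joint_positions"],2),np.round(s["eef_rot"],3).tolist())
path(s['ee_pos'],s['eef_rot'],[((.479,.0317,.142),tool(0),6)],33)
E
```

```text
[0.48352074 0.03410594 0.20201863] [-0.77  0.51  0.85  2.25 -0.7   0.62  0.7 ] [[-0.099, 0.994, 0.038], [0.995, 0.098, 0.014], [0.01, 0.039, -0.999]]
[[-0.5,-1,10,0.006,-0.002,0,33],[-0.5,-1,10,0.007,-0.002,0,33],[-0.5,-1,10,0.006,-0.001,0,33],[-0.5,-1,10,0.007,-0.002,-0.001,33],[0,-1,10,0.006,-0.001,0,33],[-0.5,-1,10,0.007,-0.002,-0.001,33]]
end [0.4791 0.0315 0.1419] 6
```

Call:
servo_tool([
  [-0.5, -2, 7, 0.006, -0.002, 0, 33],
  [-0.5, -2, 7, 0.007, -0.002, 0, 33],
  [-0.5, -1, 10, 0.006, -0.001, 0, 33],
  [-0.5, -1, 10, 0.007, -0.002, 0, 33],
  [0, 0, 10, 0.006, -0.001, 0, 33],
  [-0.5, 0, 10, 0.007, -0.002, 0, 33],
  [0, 0, 6, 0, 0, 0, 33],
  [0, 0, 0, 0, 0, 0, 33],
])

```text
time_s: 16.05
ee_pos: [0.4794, 0.0313, 0.141]
eef_rot: [[-0.099, 0.995, -0.002], [0.995, 0.099, -0.002], [-0.002, -0.003, -1.0]]
contact_force: [1.0, -0.9, 0.5]
grip_width: 0.385
grip_force: 0.0
```

```bash
python3 snap.py c6; python3 - <<'E'
import cv2,numpy as np
w=cv2.imread("pics/c6w.png")[60:360,150:450];s=cv2.imread("pics/c6.png")[:,:400]
o=np.zeros((400,800,3),np.uint8);o[:,:400]=cv2.resize(w,(400,400),interpolation=cv2.INTER_CUBIC);o[:,400:]=s;cv2.imwrite("pics/d6.png",o)
E
```

```text
16.2 [0.47970649 0.03134054 0.14210321] [ 0.8325184  -0.46016948 -0.21308827] [-0.66542331  0.60152405  0.7194311   2.2782446  -0.81367116  0.5365447
  0.79797697]
```

View pics/d6.png

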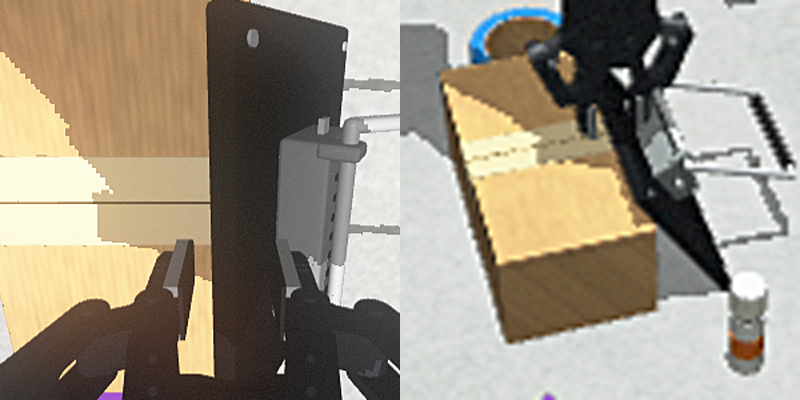

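```bash
python3 - <<'E'
import numpy as np
th=np.linspace(.525,0.0,25)[1:];g=np.interp(th,[0,.1,.2,.35,.5,.55],[15,16,18.5,23,30,33])
u=-5.2-150*np.sin(th)+g/2; u0=-68.6;z=.142+.150*(np.cos(th)-np.cos(.525));pu,pz=u0,.142;o=[]
for a,b,c in zip(u,z,g):
    dy=round(2*(a-pu))/2;dz=round(2*1000*(b-pz))/2;pu+=dy;pz+=dz/1000;o.append([0,dy,-dz,0,0,0,float(round(c))])
for i in(0,8,16):print(o[i:i+8])
print(pu,pz)
E
```

```text
[[0, 6.0, -1.5, 0, 0, 0, 30.0], [0, 2.5, -1.5, 0, 0, 0, 29.0], [0, 2.5, -1.5, 0, 0, 0, 28.0], [0, 2.5, -1.5, 0, 0, 0, 27.0], [0, 2.5, -1.5, 0, 0, 0, 26.0], [0, 2.5, -1.0, 0, 0, 0, 25.0], [0, 2.5, -1.5, 0, 0, 0, 24.0], [0, 2.5, -1.0, 0, 0, 0, 23.0]]
[[0, 2.5, -1.0, 0, 0, 0, 22.0], [0, 3.0, -1.0, 0, 0, 0, 22.0], [0, 3.0, -1.0, 0, 0, 0, 21.0], [0, 2.5, -1.0, 0, 0, 0, 20.0], [0, 3.0, -1.0, 0, 0, 0, 20.0], [0, 3.0, -0.5, 0, 0, 0, 19.0], [0, 3.0, -1.0, 0, 0, 0, 18.0], [0, 2.5, -0.5, 0, 0, 0, 18.0]]
[[0, 3.0, -0.5, 0, 0, 0, 17.0], [0, 3.0, -0.5, 0, 0, 0, 17.0], [0, 3.0, -0.5, 0, 0, 0, 16.0], [0, 3.0, -0.0, 0, 0, 0, 16.0], [0, 3.5, -0.5, 0, 0, 0, 16.0], [0, 3.0, -0.0, 0, 0, 0, 15.0], [0, 3.0, -0.0, 0, 0, 0, 15.0], [0, 3.5, -0.0, 0, 0, 0, 15.0]]
2.4000000000000057 0.162
```

Call:
servo_tool([
  [0, 6, -1.5, 0, 0, 0, 30],
  [0, 2.5, -1.5, 0, 0, 0, 29],
  [0, 2.5, -1.5, 0, 0, 0, 28],
  [0, 2.5, -1.5, 0, 0, 0, 27],
  [0, 2.5, -1.5, 0, 0, 0, 26],
  [0, 2.5, -1, 0, 0, 0, 25],
  [0, 2.5, -1.5, 0, 0, 0, 24],
  [0, 2.5, -1, 0, 0, 0, 23],
])

```text
time_s: 17.0
ee_pos: [0.5033, 0.0338, 0.153]
eef_rot: [[-0.099, 0.995, -0.001], [0.995, 0.099, -0.002], [-0.001, -0.001, -1.0]]
contact_force: [0.3, 0.4, 0.8]
grip_width: 0.265
grip_force: 0.3
```

Call:
servo_tool([
  [0, 2.5, -1, 0, 0, 0, 22],
  [0, 3, -1, 0, 0, 0, 22],
  [0, 3, -1, 0, 0, 0, 21],
  [0, 2.5, -1, 0, 0, 0, 20],
  [0, 3, -1, 0, 0, 0, 20],
  [0, 3, -0.5, 0, 0, 0, 19],
  [0, 3, -1, 0, 0, 0, 18],
  [0, 2.5, -0.5, 0, 0, 0, 18],
])

```text
time_s: 17.8
ee_pos: [0.5258, 0.0361, 0.16]
eef_rot: [[-0.1, 0.995, -0.001], [0.995, 0.1, -0.002], [-0.002, -0.001, -1.0]]
contact_force: [0.5, -0.8, 0.2]
grip_width: 0.209
grip_force: 0.0
```

Call:
servo_tool([
  [0, 3, -0.5, 0, 0, 0, 17],
  [0, 3, -0.5, 0, 0, 0, 17],
  [0, 3, -0.5, 0, 0, 0, 16],
  [0, 3, 0, 0, 0, 0, 16],
  [0, 3.5, -0.5, 0, 0, 0, 16],
  [0, 3, 0, 0, 0, 0, 15],
  [0, 3, 0, 0, 0, 0, 15],
  [0, 3.5, 0, 0, 0, 0, 15],
])

```text
time_s: 18.6
ee_pos: [0.5505, 0.0386, 0.1618]
eef_rot: [[-0.099, 0.995, -0.001], [0.995, 0.099, -0.002], [-0.001, -0.001, -1.0]]
contact_force: [0.4, -0.4, -0.9]
grip_width: 0.174
grip_force: 0.1
```

Call:
servo_tool([
  [0, 0, 0, 0, 0, 0, 13],
  [0, 0, 0, 0, 0, 0, 12],
  [0, 0, 0, 0, 0, 0, 11],
  [0, 0, 0, 0, 0, 0, 9],
  [0, 0, 0, 0, 0, 0, 6],
  [0, 0, 0, 0, 0, 0, 6],
  [0, 0, 0, 0, 0, 0, 6],
  [0, 0, 0, 0, 0, 0, 6],
], force=25)

```text
time_s: 19.4
ee_pos: [0.5504, 0.0385, 0.1619]
eef_rot: [[-0.099, 0.995, -0.001], [0.995, 0.099, -0.002], [-0.001, -0.001, -1.0]]
contact_force: [0.7, -0.4, 1.0]
grip_width: 0.129
grip_force: 26.4
```

```bash
python3 snap.py c7; python3 - <<'E'
# edge cue without viewing: lower right back corner of dark plate in the side picture vs prediction for upright plate
import cv2,numpy as np
from plan import *
from station import camera
c=camera("side");im=c["color"].astype(int);T=c["pose"]
Rz=Ro.from_euler('z',P[2]).as_matrix()
for th in(0,-.05,.05,.1):
  for o in(0,):
    O=np.array([.5479+o,.0386,.003]);xp=Rz@[np.cos(th),0,np.sin(th)];zp=Rz@[-np.sin(th),0,np.cos(th)];Y=Rz@[0,1,0]
    q=[O-.0985*Y-.006*xp,O-.0985*Y+.006*xp,O-.0985*Y-.006*xp+.15*zp,O-.0985*Y+.006*xp+.15*zp]
    print(th,np.round(proj(q,SIDE["f"],SIDE["c"],T),1).tolist())
g=im.sum(2)
for v in range(190,240,3):print(v," ".join("%3d"%x for x in g[v,312:350]))
E
```

```text
19.55 [0.55040411 0.03852336 0.16191763] [1.01389451 0.5451446  2.17079179] [-0.68096782  0.64912766  0.7835523   2.11105014 -0.74179567  0.6808184
  0.70878035]
0 [[334.9, 233.0], [338.3, 232.3], [335.5, 201.1], [339.1, 200.4]]
-0.05 [[334.9, 233.0], [338.3, 232.3], [337.8, 200.6], [341.4, 200.0]]
0.05 [[334.9, 233.1], [338.3, 232.2], [333.2, 201.7], [336.9, 200.8]]
0.1 [[334.9, 233.1], [338.3, 232.1], [331.0, 202.4], [334.6, 201.4]]
190 407 393 682 708 705 706 750 342   4  31  64  80  63  56  34  60  81  41  21  97 118 105 194 334 308 585 171 718 723 679 677 666 675 684 669 422 247 406
193 382 388 388 369 380 386 406 257  87   0  46  74  41  72  39  52  59  80  43  36  67 115 111  63 583 584 551 545 583 746 475 622 671 665 663 673 697 399
196 375 375 387 385 392 390 390 434 267  70   9  43  53  84  14  41  56  42  77  60  31   5  99 114  60 333 576 514 652 658 617 436 394 392 383 368 367 398
199 424 374 389 395 386 396 382 400 431 247  60  54   7  59  36  19  85  70   5  52  88  14  24  76 125  90  83 217 186 169 143 664 631 643 692 689 699 414
202 649 447 379 396 396 406 415 393 4
[... 1290 characters left out ...]
 707 434  94  17  52  46  33   0 727 684 666 656 665 667 664 660 666 674 670
229 258 261 275 271 259 261 241 537 672 669 660 671 657 657 660 660 659 671 676 666 680 732 325  33   0   0 397 765 765 760 758 760 763 733 670 655 661 672
232 257 255 255 261 252 247 231 520 656 665 665 657 662 663 667 672 659 637 643 653 656 676 725 344 107 219 765 765 764 760 759 761 765 765 533 656 682 668
235 246 258 254 246 257 241 190 531 668 666 671 677 673 667 664 658 649 655 667 666 671 663 670 673 703 421 318 332 388 388 439 413 365 333 449 670 678 668
238 179 228 414 422 463 659 678 678 667 666 670 677 657 659 665 652 659 658 656 669 669 667 664 670 701 659 404 364 378 383 393 389 358 345 722 691 668 657
```

```bash
python3 - <<'E'
from plan import *
from station import *
s=sense();p=np.array(s['ee_pos']);R=np.array(s['eef_rot']);Rz=Ro.from_euler('z',P[2]).as_matrix();u=Rz[:,0];yh=Rz[:,1]
K=np.array([.5479,.0386,0])+.007*u
w=[]
for i in range(1,25):
    a=max(0,min(1,(i-4)/20))*.262;sh=np.array([0,0,.003])*min(1,i/4)-.010*u*min(1,i/14)
    Q=Ro.from_rotvec(yh*a).as_matrix();w.append((K+sh+Q@(p-K),Q@R,1))
path(p,R,w,6)
E
```

```text
[[0,-0.5,-0.5,0,0,0,6],[0,-1,-1,0,0,0,6],[0,-0.5,-0.5,0,0,0,6],[0,-1,-1,0,0,0,6],[0,1.5,0,0.013,0,0,6],[0,1.5,0,0.013,0,0,6],[0,1.5,0,0.013,0,0,6],[0,1.5,0,0.013,0,0,6]]
[[0,1,0,0.013,0,0,6],[0,1.5,0,0.014,0,0,6],[0,1.5,0,0.013,0,0,6],[0,1.5,0,0.013,0,0,6],[0,1.5,0,0.013,0,0,6],[0,1,0,0.013,0,0,6],[0,2.5,0,0.013,0,0,6],[0,2,0,0.013,0,0,6]]
[[0,2,0,0.013,0,0,6],[0,2,0,0.013,0,0,6],[0,2.5,-0.5,0.013,0,0,6],[0,2,0,0.014,0,0,6],[0,2,0,0.013,0,0,6],[0,2,0,0.013,0,0,6],[0,2.5,0,0.013,0,0,6],[0,2,0,0.013,0,0,6]]
end [0.5824 0.0417 0.1605] 24
```

Call:
servo_tool([
  [0, -0.5, -0.5, 0, 0, 0, 6],
  [0, -1, -1, 0, 0, 0, 6],
  [0, -0.5, -0.5, 0, 0, 0, 6],
  [0, -1, -1, 0, 0, 0, 6],
  [0, 1.5, 0, 0.013, 0, 0, 6],
  [0, 1.5, 0, 0.013, 0, 0, 6],
  [0, 1.5, 0, 0.013, 0, 0, 6],
  [0, 1.5, 0, 0.013, 0, 0, 6],
])

```text
time_s: 20.4
ee_pos: [0.5536, 0.0389, 0.1647]
eef_rot: [[-0.1, 0.994, -0.054], [0.995, 0.099, -0.007], [-0.002, -0.054, -0.999]]
contact_force: [-0.2, -0.0, -4.6]
grip_width: 0.132
grip_force: 25.6
```

Call:
servo_tool([
  [0, 1, 0, 0.013, 0, 0, 6],
  [0, 1.5, 0, 0.014, 0, 0, 6],
  [0, 1.5, 0, 0.013, 0, 0, 6],
  [0, 1.5, 0, 0.013, 0, 0, 6],
  [0, 1.5, 0, 0.013, 0, 0, 6],
  [0, 1, 0, 0.013, 0, 0, 6],
  [0, 2.5, 0, 0.013, 0, 0, 6],
  [0, 2, 0, 0.013, 0, 0, 6],
])

```text
time_s: 21.2
ee_pos: [0.5659, 0.0401, 0.1634]
eef_rot: [[-0.1, 0.982, -0.158], [0.995, 0.098, -0.017], [-0.001, -0.159, -0.987]]
contact_force: [-0.4, 0.6, -5.1]
grip_width: 0.13
grip_force: 25.6
```

Call:
servo_tool([
  [0, 2, 0, 0.013, 0, 0, 6],
  [0, 2, 0, 0.013, 0, 0, 6],
  [0, 2.5, -0.5, 0.013, 0, 0, 6],
  [0, 2, 0, 0.014, 0, 0, 6],
  [0, 2, 0, 0.013, 0, 0, 6],
  [0, 2, 0, 0.013, 0, 0, 6],
  [0, 2.5, 0, 0.013, 0, 0, 6],
  [0, 2, 0, 0.013, 0, 0, 6],
])

```text
time_s: 22.0
ee_pos: [0.5826, 0.0418, 0.1604]
eef_rot: [[-0.099, 0.961, -0.26], [0.995, 0.096, -0.027], [-0.001, -0.261, -0.965]]
contact_force: [-0.1, 0.8, -5.1]
grip_width: 0.132
grip_force: 25.6
```

Call:
servo_tool([
  [0, 0, 0, 0, 0, 0, 6],
  [0, 0, 0, 0, 0, 0, 6],
  [0, 0, 0, 0, 0, 0, 6],
  [0, 0, 0, 0, 0, 0, 6],
  [0, 0, 0, 0, 0, 0, 6],
  [0, 0, 0, 0, 0, 0, 6],
  [0, 0, 0, 0, 0, 0, 6],
  [0, 0, 0, 0, 0, 0, 6],
])

```text
time_s: 22.8
ee_pos: [0.5823, 0.0418, 0.1605]
eef_rot: [[-0.1, 0.961, -0.259], [0.995, 0.096, -0.027], [-0.001, -0.26, -0.966]]
contact_force: [-0.3, 0.3, -4.5]
grip_width: 0.13
grip_force: 25.6
```

Call:
servo_tool([
  [0, 0.13, 0.5, 0, 0, 0, 6],
  [0, 0.13, 0.5, 0, 0, 0, 6],
  [0, 0.13, 0.5, 0, 0, 0, 6],
  [0, 0.13, 0.5, 0, 0, 0, 6],
  [0, 0, 0, 0, 0, 0, 6],
  [0, 0, 0, 0, 0, 0, 6],
  [0, 0, 0, 0, 0, 0, 6],
  [0, 0, 0, 0, 0, 0, 6],
])

```text
time_s: 23.6
ee_pos: [0.5822, 0.0417, 0.1585]
eef_rot: [[-0.099, 0.961, -0.259], [0.995, 0.096, -0.027], [-0.001, -0.26, -0.966]]
contact_force: [-1.3, -0.3, -2.2]
grip_width: 0.129
grip_force: 25.9
```

Call:
servo_tool([
  [0, 0.13, 0.5, 0, 0, 0, 6],
  [0, 0.13, 0.5, 0, 0, 0, 6],
  [0, 0, 0, 0, 0, 0, 6],
  [0, 0, 0, 0, 0, 0, 6],
  [0, 0, 0, 0, 0, 0, 6],
  [0, 0, 0, 0, 0, 0, 6],
  [0, 0, 0, 0, 0, 0, 6],
  [0, 0, 0, 0, 0, 0, 6],
])

```text
time_s: 24.4
ee_pos: [0.5818, 0.0416, 0.1581]
eef_rot: [[-0.099, 0.961, -0.26], [0.995, 0.095, -0.027], [-0.001, -0.261, -0.965]]
contact_force: [-3.5, 0.1, 6.9]
grip_width: 0.132
grip_force: 26.9
```

```bash
python3 - <<'E'
from plan import *
from station import *
s=sense();print(s["contact_force"],s["wrist_torque"])
p=np.array(s['ee_pos']);R=np.array(s['eef_rot']);Rz=Ro.from_euler('z',P[2]).as_matrix();u=Rz[:,0];yh=Rz[:,1]
# lower back corner K: pad mid-plane runs along tool z; 
d=R[:,2];L=.158/-d[2];O=p+d*L;print("plate line meets bench at",O)
K=O+.006*u;w=[]
for i in range(1,5):
    Q=Ro.from_rotvec(yh*.01*i).as_matrix();w.append((K+Q@(p-K),Q@R,1))
path(p,R,w,6)
# bar pixels: predicted bar location for leg at stop vs side image, print dark columns
th=-np.arcsin(-d@u/1)
for a in(.60,.65,.698):
    t=-.2618;xp=Rz@[np.cos(t),0,np.sin(t)];zp=Rz@[-np.sin(t),0,np.cos(t)];Oc=O+.0*u
    H=Oc+.036*xp+.105*zp;B=H+.0973*(-zp*np.cos(a)+xp*np.sin(a));print(a,np.round(B,4),np.round(proj([B-.046*yh,B+.046*yh],SIDE["f"],SIDE["c"],camera("side")["pose"]),1).tolist())
g=camera("side")["color"].astype(int).sum(2)
for v in range(196,232,2):print(v," ".join("%3d"%x for x in g[v,340:372]))
E
```

```text
[-3.53147105  0.13778704  6.931447  ] [ 0.06772967  0.87924716 -0.03064617]
plate line meets bench at [5.39326746e-01 3.71928566e-02 1.25247679e-04]
[[0,1.5,0,0.01,0,0,6],[0,1.5,0,0.01,0,0,6],[0,2,0,0.01,0,0,6],[0,1.5,0,0.01,0,0,6]]
end [0.588  0.0422 0.1563] 4
0.6 [6.331e-01 4.660e-02 4.000e-04] [[355.3, 217.2], [346.8, 199.7]]
0.65 [0.6376 0.0471 0.0022] [[356.5, 216.6], [348.0, 199.2]]
0.698 [0.6419 0.0475 0.004 ] [[357.7, 216.0], [349.2, 198.6]]
196  61  50  38  94  79 112 715 418 438 317 386 393 372 377 375 378 378 391 384 388 395 384 384 397 397 418 283 150 149 279 308 224
198 101  69  37  46 110  92 104 237 236 146  46 399 406 400 395 402 392 386 390 401 402 383 386 385 413 362 119 174 178 109 104 189
200 127 105  41  40  77  72  38 159 765 434  37  42 411 424 399 376 379 388 392 394 387 390 393 399 419 188 107 123 294 289 283 225
202  66  53  42  57  48  23   0 408 300 348 251  69  45 399 411 393 396 394 399 401 394 393 410 425 434 150  17 125 136 187 278 213
204  42  68  30  52  34  15 286 408 392 314 308 371 124  41 398 407 393 398 394 396 384 397 407 412 428 137  16  37  5
[... 1029 characters left out ...]
 658 656 667 680 678 674 673 686 682 686
222 398 389 351 701 699 670 659 662 667 660 658 650 647 651 648 654 645 642 649 657 648 651 659 671 662 665 671 667 664 658 668 675
224 403 386 381 341 665 664 658 641 646 646 656 646 648 656 661 670 664 654 651 657 675 675 676 668 671 660 657 667 666 665 666 670
226 382 369 366 365 398 666 684 664 674 666 653 667 654 649 662 666 663 658 663 663 657 664 663 652 659 667 661 659 657 661 672 672
228 765 765 765 761 507 619 672 663 661 660 653 653 659 663 657 658 670 669 659 672 663 655 647 653 666 665 662 662 657 663 665 675
230 761 757 756 757 763 765 648 647 660 670 666 669 663 661 658 652 656 646 654 664 661 658 657 673 675 670 657 648 667 673 666 655
```

Call:
servo_tool([
  [0, -0.1, -0.4, 0, 0, 0, 6],
  [0, 0, 0, 0, 0, 0, 6],
  [0, 0, 0, 0, 0, 0, 11],
  [0, 0, 0, 0, 0, 0, 13],
  [0, 0, 0, 0, 0, 0, 15],
  [0, 0, 0, 0, 0, 0, 18],
  [0, 0, 0, 0, 0, 0, 22],
  [0, 0, 0, 0, 0, 0, 26],
])

```text
time_s: 25.4
ee_pos: [0.5825, 0.0418, 0.1577]
eef_rot: [[-0.1, 0.961, -0.258], [0.995, 0.096, -0.027], [-0.002, -0.26, -0.966]]
contact_force: [0.1, 0.1, -0.8]
grip_width: 0.306
grip_force: 0.0
```

Call:
servo_tool([
  [0, 0, 0, 0, 0, 0, 30],
  [0, 0, 0, 0, 0, 0, 30],
  [0, 0, -5, 0, 0, 0, 30],
  [0, 0, -10, 0, 0, 0, 30],
  [0, 0, -15, 0, 0, 0, 30],
  [0, 0, -25, 0, 0, 0, 30],
  [0, 0, -35, 0, 0, 0, 30],
  [0, 0, -35, 0, 0, 0, 30],
])

```text
time_s: 26.2
ee_pos: [0.615, 0.045, 0.281]
eef_rot: [[-0.099, 0.961, -0.258], [0.995, 0.095, -0.028], [-0.002, -0.26, -0.966]]
contact_force: [1.3, 0.3, -0.3]
grip_width: 0.348
grip_force: 0.0
```

```bash
python3 - <<'E'
from plan import *
from station import *
s=sense();print(s["time_s"],s["ee_pos"],s["contact_force"])
Rz=Ro.from_euler('z',P[2]).as_matrix();u=Rz[:,0];yh=Rz[:,1];O=np.array([.5393,.0372,.0015])
t=-.2618;xp=Rz@[np.cos(t),0,np.sin(t)];zp=Rz@[-np.sin(t),0,np.cos(t)];H=O+.036*xp+.105*zp
q=[O-.0985*yh+.006*xp,O-.0985*yh+.006*xp+.15*zp]
print(np.round(proj(q,SIDE["f"],SIDE["c"],camera("side")["pose"]),1).tolist())
g=camera("side")["color"].astype(int).sum(2)
for v in range(188,238,4):print(v," ".join("%3d"%x for x in g[v,328:364]))
# model check in wrist image: corners
E
```

```text
26.2 [0.61504465 0.04500455 0.28096888] [ 1.34514727  0.29756153 -0.33099266]
[[335.8, 233.5], [348.1, 200.4]]
188 101 114 149  27  57 122 137  84  38  65  54  92  84  85 456 308 319 384 383 375 378 388 391 402 393 390 386 383 375 382 383 376 375 376 372 381
192  94 107  30  17  62  30 126 122 111  85  69  53  47 121  77  85 765 444 260 376 388 394 395 384 396 383 385 386 392 402 396 387 388 392 383 384
196  84  11  22  87 109 116  54  26  95 130 111  71  78  46  54 108  83 100 765 442 429 314 381 388 389 382 379 376 379 381 381 389 385 391 392 400
200  12  71  73  52  98  97  95  90  48  79 115 129 133  54  68  37  45  84  24 187 765 416  42  49 415 419 402 372 378 392 395 381 392 377 392 393
204  78 121 105 114  66  70  94  93  92  52   8  45  23  60  70  42  51   7 277 407 394 315 317 366 110  38 400 406 392 389 396 391 385 386 387 407
208  56  71 107 104  91  90  30  56  96  91  18  48  41  60  52  16 116 698 705 697 689 694 704 721 338 350 264  68 708 700 686 675 664 666 661 658
212  49  48  29  71 104 111  85  60  11  35  48  59  64  30   0 262 356 694 680 665 667 663 660 664 6
[... 234 characters left out ...]
  78  59  22 291 373 697 689 656 653 659 675 673 675 667 651 649 668 667 667 671 660 672 676 666 658 658 652
224 705 412  95   7  45  45  30  48  66  16   0 394 394 385 366 394 664 659 658 651 640 648 653 648 652 651 662 668 666 648 651 651 670 673 674 670
228 644 671 716 322  39  52  43  51  13  67 341 594 765 765 765 758 504 638 665 659 658 655 650 662 659 662 659 655 667 671 664 668 659 652 650 658
232 659 629 648 680 406 112   0   5 475 451 765 765 763 760 758 759 764 765 534 654 677 666 655 655 639 643 662 654 656 667 672 670 675 670 670 674
236 647 659 666 664 661 658 658 665 694 421 316 359 380 348 378 387 380 332 428 649 675 659 656 634 644 649 663 662 670 669 666 659 653 651 655 652
```

```bash
python3 -c "
from station import *
print(job_done())"
```

```text
the job is handed in; nothing more can be done
None
```

The screen unit stands by itself on its lower edge and its fully open leg, leaning back about 15°, and the job is handed in. The lower edge is about 5 mm from where it started: it slid out about 14 mm while I opened the leg, and I carried it about 10 mm back, lifted about 2–3 mm, while tipping it. It took 26 s, no command was sent near the other things (I took no final picture of them), and the verdict was not shown.

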